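# Tuck a control-box cover under its lapped rear cover and hold it flat

### The job

Close the service opening of the grey control box: take the blue cover by its handle, slip its plain edge (the one away from the screw holes) about 2 cm under the flared lip of the metal rear cover without prising that rear cover up, then lay it down square and centred over the opening and press it flat, so that the red interlock plunger goes fully in. Keep holding it pressed flat: finish with the gripper still holding the cover down, because it is not screwed yet and the plunger pushes it up. Leave everything else on the bench where it is.

Things in the scene. Friction and masses are not known exactly. Their poses are not given: they have to be found in the camera images.
- ctrl_box: Grey steel control box, fixed, 255 long (x) x 180 wide (y), turned only about z. Origin on the bench, below the tip of the rear cover's lip, mid-width; x to its rear (into the lap, away from the robot at yaw 0), z up. Flat seat for the blue cover 75 above the bench: front flange x -120..-94, side flanges |y| 50..90, ledge x -10..28. Opening x -94..-10, |y| under 50; its contents lie below the seat
- lap_line (a point): Point on the ledge (75 above the bench) straight below the tip of the rear cover's lip, mid-width; axes as ctrl_box. The lip's underside is about 11 above the ledge at its tip, dropping to 8 within 8 mm; from there the rear cover lies 8 above the ledge. At x +28 the rear deck rises 7.5 above the ledge: the stop for the tucked edge
- rear_cover (a joint): Hinge (rad) of the bare aluminium rear cover that laps over the ledge: 3 thick, 132 from hinge to lip, 184 wide, 0.26 kg. 0 = lying shut, grows as its lip lifts (0.06 = lip 8 mm up). Only its weight keeps it down; its top is 86 above the bench (lip tip 90)
- interlock (a joint): Travel (m) of the red interlock plunger, 12 dia, at x -84, y 0 of ctrl_box. 0 = out, its top 6 mm above the seat; 0.006 = pushed level with the seat, where the flat cover puts it; travel ends at 0.0075. Spring: 3.6 N to start, 5.4 N when level: more than the cover's weight does
- service_cover: Blue metal plate 130 x 130 x 4, about 0.22 kg, loose, flat on the bench left or right of the box. Origin at the centre of its underside, z up, x towards its plain tuck edge; two white-ringed screw holes near the opposite edge. On top, centred, a black bow handle along x: bar 70 long, 12 wide (y), 28 to 40 above the underside, on 12 x 12 posts at x +-29, open below. Mass and friction vary
- cover_handle (a point): Middle of the handle's bar, 34 above the cover's underside; axes as service_cover
- tuck_edge (a point): Middle of the cover's plain edge at its underside (x +65 of service_cover)
- tuck_left (a point): Corner of the cover's plain edge at its underside (x +65, y +65 of service_cover)
- tuck_right (a point): Corner of the cover's plain edge at its underside (x +65, y -65 of service_cover)
- fan_motor: Bystander: white fan motor, 92 dia (114 over its lugs), shaft up to 86 high; on the other side of the box from the cover. Origin at the centre of its underside
- multimeter: Bystander: yellow multimeter lying down, 150 x 75 x 36 (45 over its dial). Origin at the centre of its underside
- screw_dish: Bystander: steel screw dish, 84 dia, 22 high. Origin at the centre of its underside
- screwdriver: Bystander: screwdriver lying along its x. Origin under its middle
- run_capacitor: Bystander: upright aluminium capacitor can, 50 dia, 97 high. Origin at the centre of its underside
- carton: Bystander: cardboard carton 90 x 120 x 60. Origin at the centre of its underside
Things that resemble listed ones, but are neither listed nor needed, are in the scene too. Of the things shaped like the service_cover, the blue one is meant.

How it is judged:
On the way, in this order (a step that is already met when the one before it is completed fails the run):
1. the cover has been picked up clear of the bench (height (world z) of service_cover above 0.03 m and contact force between the fingers and service_cover above 0.5 N), for 0.1 s.
2. the cover's plain edge is tucked under the lip of the rear cover, both corners at least 10 mm in (x of each of tuck_left, tuck_right in the frame of lap_line above 0.01 m and z of each of tuck_left, tuck_right in the frame of lap_line below 0.005 m and z of tuck_edge in the frame of lap_line above -0.003 m), for 0.2 s.
At the end, for the whole second after the job is handed in: Both plain-edge corners 10 mm or more inside the lip tip and at most 5 mm above the ledge; cover centred within 10 mm, square within 0.08 rad, flat within 0.025 rad; plunger in over 4.5 mm; rear cover lip under 2.6 mm up; fingers still on the cover with over 1 N; all at rest (all of step 2 and y of service_cover in the frame of lap_line between -0.01 and 0.01 m and angle between the x axis of service_cover and the x axis of ctrl_box, either way round below 0.08 rad and angle between the z axis of service_cover and the z axis of ctrl_box, either way round below 0.025 rad and value of joint interlock above 0.0045 m and value of joint rear_cover below 0.02 rad and contact force between the fingers and service_cover above 1 N and linear speed of service_cover below 0.02 m/s); the arm keeps its last pose, push and grip.
It fails at once if the rear cover was prised up: its lip rose more than 8 mm (value of joint rear_cover above 0.06 rad).
It fails at once if another thing on the bench was pushed away (over 20 mm) (distance of any of fan_motor, multimeter, screw_dish, screwdriver, run_capacitor, carton from where it was at the start of the episode above 0.02 m).
It also fails if it takes over 45 s, if anything falls off the work surface, if the arm or the gripper's body presses on something with over 40 N, if the wrist force passes 120 N, or if a joint passes its speed limit or range.

### The arm

A 6-joint arm with a two-finger parallel gripper is mounted at the origin on the work surface. World frame = base frame: x ahead of the robot, y to its left, z up, the work surface at z = 0. Lengths are in m, angles in rad, forces in N, time in s.
With the tool pointing down it reaches from about 0.275 to 1 m from the base axis. Payload 8.4 kg.
Tool frame: the origin (TCP) lies on the centre line of the jaws, within the pads' length; the fingertips stand 17 mm ahead of it and the grasp point (between the pads) lies 2 mm behind it (bot.tcp_to_tips is the y of the fingertips in the tool frame, in m); y points along the fingers, z is the direction in which the jaws open and shut, and the axes are right-handed (so a half turn about y gives the same grasp; the last joint's range is limited). The gripper opens to 85 mm and grips with 20 to 120 N. Pads are 22 mm wide; open, the fingers measure 114 mm over their backs; the gripper's body (76 mm by 85 mm) begins 54 mm behind the grasp point. The pads swing forward as they close: fully open they stand 13 mm farther back than shut.
Start: joints at [1.143, 0.353, 1.633, -0, 1.155, -0.002], TCP at [0.258, 0.569, 0.248] pointing down, gripper open.
Joint ranges: [-2.63, 2.63], [-0.92, 2.1], [0.06, 2.66], [-1.3, 4.44], [0, 2.69], [-3.02, 3.02]. Speed limits (rad/s): [2.22, 2.22, 2.79, 3.14, 3.14, 3.14].

### API

Orientations are given as a unit quaternion [x, y, z, w].
In Python, from workcell import bot, hand, kinematics, get_obs, vision, hand_in gives the robot as it stands. The module is installed in compiled form; this text tells all that it offers. Calls block until the motion is done:
- bot.reach(position, orientation): joint-space move of the TCP to a pose.
- bot.servo_line(position, ori=None, velocity=0.15): straight line of the TCP; ori=None keeps the orientation; velocity is the mean speed in m/s.
- bot.goto_joints(angles): joint-space move.
- hand.move_gripper(opening, strength=None): finger opening in m; strength is the grip in N (None keeps the last); returns when the fingers have stopped.
- bot.dwell(seconds).
- kinematics.solve_ik(position, orientation): joint angles nearest the present ones, or None.
- get_obs(): the state.
- vision.read_camera(name): name is "scene" or "side" or "wrist"; returns a dict with "frame" (480x640x3 uint8, red, green, blue), "intrinsics" (3x3 intrinsics, pixels), "view" (4x4, takes a point from world to camera coordinates). Camera axes: x right, y down, z forward; pixel columns grow to the right and rows downward; lengths in m; the calibration is good to about 2 mm. A picture is of the moment at which its call begins. There is no depth.
A pose or a line that the arm cannot do raises bot.IKError and nothing moves.
- hand_in(): hands the job in, once; it reports no verdict.
The state is a dict: "time_s": time; "joint_pos": joint angles; "joint_vel": joint speeds; "joint_efforts": joint torques, N m; "position": TCP position; "orientation": TCP orientation; "wrist_force": force on the tool from outside, world axes, zero at the start; "ft_torque": the same for the moment, N m; "gripper_width": finger opening in m.
Only numpy, scipy, OpenCV 4.12 (cv2) and the standard library are available. Lean on these libraries where they do the work, as an engineer would, in place of code of your own. Each camera call takes 0.05 s, during which the arm holds its last target. There are 200 camera calls.

## Working session

There is one attempt and no reset: what is moved stays moved. The work goes in short steps, each a Python script; the robot and the scene stay as the last script left them, time stands still between calls to the robot, and variables do not carry over. Pictures are saved under pics/ and viewed, about 8 in all and at most 12, crops included, and the job is handed in when it is done.

```bash
mkdir -p pics; ls
python3 - <<'E'
from workcell import bot,hand,kinematics,get_obs,vision
import cv2,numpy as np,pickle
d={n:vision.read_camera(n) for n in("scene","side","wrist")}
pickle.dump(d,open('v0.pkl','wb'))
for n in d: cv2.imwrite(f'pics/{n}0.png',d[n]['frame'][:,:,::-1]); print(n,d[n]['intrinsics'],np.round(d[n]['view'],3))
o=get_obs();print({k:np.round(v,3) for k,v in o.items()},bot.tcp_to_tips)
E
```

```text
pics
scene [[623.79924146   0.         310.70910739]
 [  0.         623.79924146 245.30320139]
 [  0.           0.           1.        ]] [[ 0.687  0.726 -0.016 -0.369]
 [ 0.537 -0.523 -0.662 -0.145]
 [-0.489  0.447 -0.749  1.838]
 [ 0.     0.     0.     1.   ]]
side [[528.45055469   0.         320.26156575]
 [  0.         528.45055469 234.38383925]
 [  0.           0.           1.        ]] [[ 0.872 -0.489 -0.01  -0.368]
 [-0.361 -0.63  -0.688  0.282]
 [ 0.33   0.604 -0.726  1.429]
 [ 0.     0.     0.     1.   ]]
wrist [[405.83908782   0.         316.40442276]
 [  0.         405.83908782 237.34984227]
 [  0.           0.           1.        ]] [[ 0.412  0.911 -0.    -0.624]
 [ 0.87  -0.393  0.297 -0.039]
 [ 0.27  -0.122 -0.955  0.379]
 [ 0.     0.     0.     1.   ]]
{'time_s': np.float64(0.15), 'joint_pos': array([ 1.143,  0.353,  1.634, -0.   ,  1.155, -0.002]), 'joint_vel': array([ 0.   , -0.005, -0.   ,  0.   , -0.001,  0.001]), 'joint_efforts': array([-1.0000e-03, -6.0563e+01, -3.4234e+01, -0.0000e+00,  6.0000e-03,
        0.0000e+00]), 'position': array([0.258, 0.569, 0.248]), 'orientation': array([ 0.692, -0.149,  0.149, -0.691]), 'wrist_force': array([-0.147,  0.415,  0.875]), 'ft_torque': array([-0.035,  0.078, -0.019]), 'gripper_width': np.float64(0.086)} 0.017
```

View pics/scene0.png

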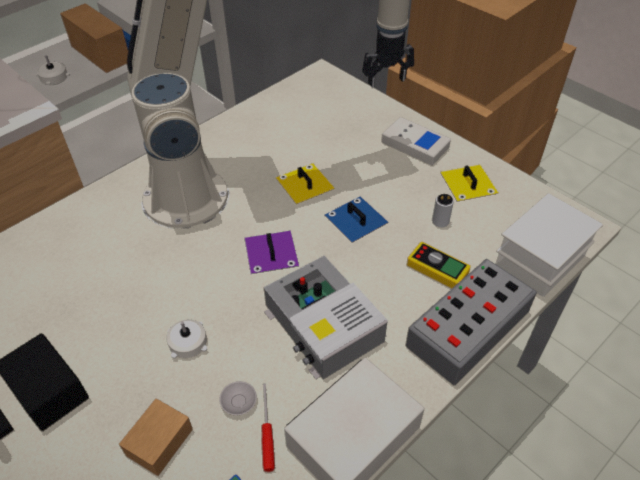

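View pics/side0.png

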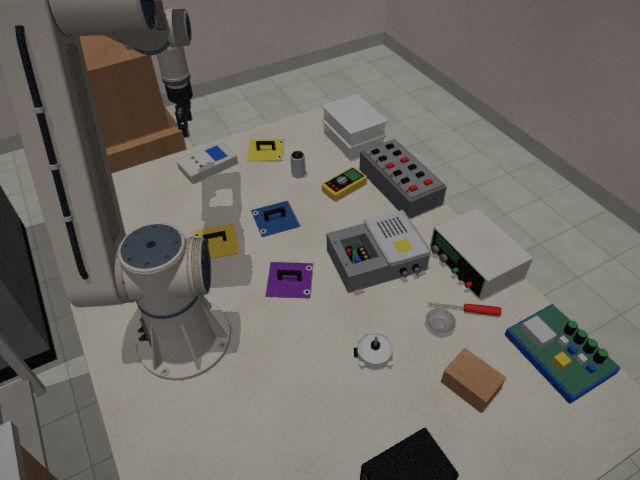

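Plates with handles are purple at scene (272,251), yellow at (305,183) and (469,182), and blue at (356,217), which is (275,217) in side. The blue one is meant. Box: scene (325,315), side (378,250). I'll enlarge both to confirm.

Run:
```python
import cv2
a=cv2.imread('pics/scene0.png');b=cv2.imread('pics/side0.png')
s=cv2.resize(a[190:380,250:400],None,fx=4,fy=4,interpolation=cv2.INTER_CUBIC)  # 600x760
s=cv2.resize(a[190:340,255:455][:, :200],None,fx=4,fy=4,interpolation=cv2.INTER_CUBIC)
s2=cv2.resize(a[240:380,250:400],None,fx=4,fy=4,interpolation=cv2.INTER_CUBIC)
t=cv2.resize(b[160:300,240:440],None,fx=4,fy=4,interpolation=cv2.INTER_CUBIC)
cv2.imwrite('pics/c1.png',cv2.resize(a[190:380,255:405],None,fx=3.15,fy=3.15,interpolation=cv2.INTER_CUBIC))
cv2.imwrite('pics/c2.png',t)
```

```text
(no output)
```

View pics/c1.png

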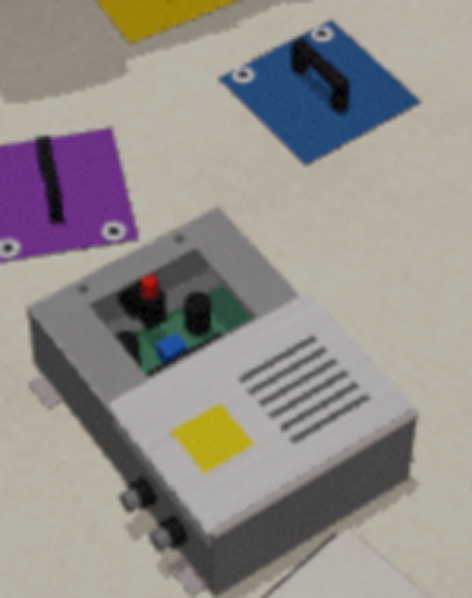

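View pics/c2.png

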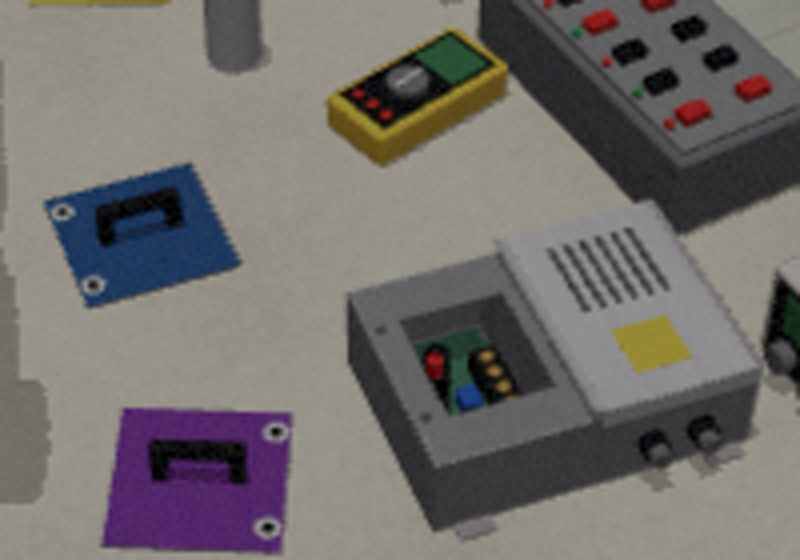

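The blue plate has white rings on its robot-side edge, so its plain edge faces away from the robot. It is the only blue one. Now I'll fit both poses from corners read in the two crops.

```bash
cat > h.py <<'E'
import numpy as np, cv2
from scipy.optimize import least_squares
def proj(v,P):
    c=np.asarray(P)@v['view'][:3,:3].T+v['view'][:3,3]; u=c@v['intrinsics'].T; return u[:,:2]/u[:,2:]
def world(p,L):
    x,y,a=p; L=np.asarray(L,float); c,s=np.cos(a),np.sin(a)
    return np.c_[x+c*L[:,0]-s*L[:,1], y+s*L[:,0]+c*L[:,1], L[:,2]]
def fit(obs,p0):  # obs: list of (view, local pts, pixels)
    f=lambda p: np.concatenate([(proj(v,world(p,L))-np.array(px)).ravel() for v,L,px in obs])
    r=least_squares(f,p0,loss='soft_l1'); return r.x,f(r.x).reshape(-1,2)
E
python3 - <<'E'
import pickle,numpy as np
from h import *
d=pickle.load(open('v0.pkl','rb'))
S=lambda l:np.array(l)/3.15+[254.7,189.7]; T=lambda l:np.array(l)/4+[239.6,159.6]
Lc=[(-65,-65,4),(-65,65,4),(65,65,4),(65,-65,4)]
Lb=[(-120,-90,75),(-120,90,75),(0,-92,90),(0,92,90),(132,92,86),(132,-92,86),(-84,0,81)]
cs=S([(220,77),(333,20),(420,101),(307,164)]);ct=T([(88,306),(45,202),(192,164),(240,265)])
bs=S([(28,310),(218,208),(112,405),(312,300),(415,412),(213,535),(149,279)])
bt=T([(435,466),(348,293),(597,415),(497,242),(652,200),(757,375),(435,350)])
for L,a,b,p0 in((Lc,cs,ct,[.45,.2,0]),(Lb,bs,bt,[.6,.1,0])):
    L=np.array(L)/1000
    for o in([(d['scene'],L,a),(d['side'],L,b)],[(d['scene'],L,a)],[(d['side'],L,b)]):
        p,r=fit(o,p0);print(p.round(4),np.abs(r).max(),r.round(1).tolist() if len(o)==2 else '')
E
```

```text
[ 0.4151  0.2927 -0.1525] 0.6611072453873703 [[-0.5, -0.0], [-0.1, -0.5], [0.7, 0.1], [-0.4, 0.1], [-0.1, 0.1], [-0.2, -0.3], [0.1, -0.3], [0.5, -0.1]]
[ 0.4154  0.2928 -0.1507] 0.7895482132521465 
[ 0.4146  0.2923 -0.1549] 0.42002598633411026 
[ 0.5983 -0.0197 -0.1693] 2.9759279472395974 [[-0.2, -1.1], [0.5, -0.6], [-1.4, -0.7], [-0.4, -3.0], [1.0, -0.1], [-1.1, 0.2], [0.4, 0.4], [0.6, 0.6], [0.2, -0.0], [0.1, -0.9], [-0.3, -0.9], [0.2, 0.2], [1.8, -2.0], [0.7, 2.3]]
[ 0.5996 -0.0201 -0.161 ] 2.7730065431436515 
[ 0.5967 -0.0199 -0.1828] 2.2482415478824294
```

Cover residuals are under 0.7 px, so that pose is good. The box fit is good to about 3 mm, so I'll refine it with the wrist camera from above before grasping.

```bash
cat >> h.py <<'E'
from scipy.spatial.transform import Rotation as Rn
def ori(yaw,pitch=0.,flip=False):
    # tool y = down, tool z = cover y; pitch>0 lowers the +x (plain) edge
    R=Rn.from_euler('z',yaw)*Rn.from_euler('y',pitch)
    M=R.as_matrix()@np.array([[1,0,0],[0,0,1],[0,-1,0]]).T.T
    M=R.as_matrix()@np.column_stack([[1,0,0],[0,0,-1],[0,1,0]])
    if flip: M=M@np.diag([-1,1,-1])
    return Rn.from_matrix(M).as_quat()
E
python3 - <<'E'
from workcell import bot,hand,kinematics,get_obs,vision
import pickle
from h import *
for f in(0,1):
    for p,a in(((.55,-.01,.30),-.169),((.4151,.2927,.032),-.1525)): print(f,kinematics.solve_ik(p,ori(a,0,f)))
bot.reach([.54,-.01,.30],ori(-.169,0,False))
v=vision.read_camera('wrist');pickle.dump(v,open('w1.pkl','wb'));cv2.imwrite('pics/w1.png',v['frame'][:,:,::-1])
o=get_obs();print(o['time_s'],o['position'],o['joint_pos'].round(2))
L=np.array([(-120,-90,75),(-120,90,75),(0,-92,90),(0,92,90),(132,92,86),(132,-92,86),(-84,0,81)])/1000
print(proj(v,world([.5983,-.0197,-.1693],L)).round(0).tolist())
E
```

```text
0 [-2.09066405e-02  1.89026003e-01  1.73590084e+00 -4.44089210e-16
  1.21666582e+00 -1.42270297e+00]
0 [ 0.61120826  0.49329619  2.029879    0.          0.61841746 -0.80708807]
1 [-0.02090664  0.189026    1.73590084  0.          1.21666582  1.71888969]
1 [ 6.11208257e-01  4.93296189e-01  2.02987900e+00 -4.44089210e-16
  6.18417461e-01  2.33450458e+00]
2.5 [ 0.54006135 -0.00927842  0.29993216] [-0.02  0.17  1.76  0.    1.21 -1.42]
[[208.0, 130.0], [423.0, 131.0], [212.0, 271.0], [419.0, 271.0], [408.0, 393.0], [223.0, 393.0], [316.0, 175.0]]
```

View pics/w1.png

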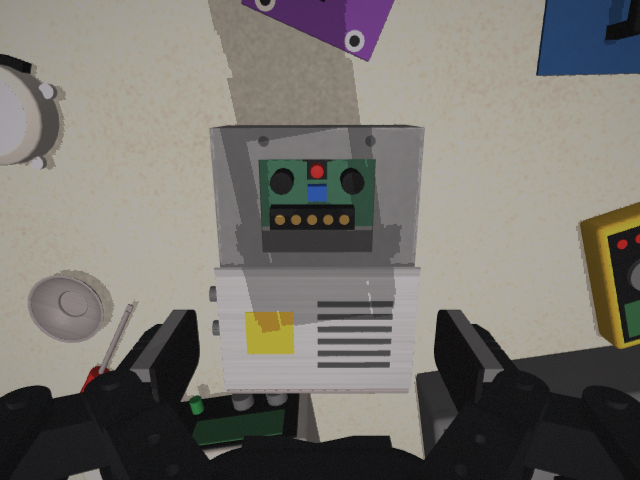

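The wrist view shows the box square-on. Front corners are at (211,128) and (424,127), lip corners at (216,267) and (420,267), the plunger at (317,172), and rear corners at (225,391) and (408,391). These are within 4 px of prediction. Refit with these, then grasp.

```bash
cat >> h.py <<'E'
COV=(.4151,.2927,-.1525)
E
python3 - <<'E'
from workcell import bot,hand,kinematics,get_obs,vision
import pickle
from h import *
v=pickle.load(open('w1.pkl','rb'))
L=np.array([(-120,-90,75),(-120,90,75),(0,-92,90),(0,92,90),(132,92,86),(132,-92,86),(-84,0,81)])/1000
px=[(211,128),(424,127),(216,267),(420,267),(408,391),(225,391),(317,172)]
p,r=fit([(v,L,px)],[.598,-.02,-.169]);print(p,r.round(1).tolist())
np.save('box.npy',p)
x,y,a=COV;q=ori(a)
bot.reach([x,y,.15],q)
hand.move_gripper(.085,80)
w=vision.read_camera('wrist');cv2.imwrite('pics/w2.png',w['frame'][:,:,::-1])
Lc=np.array([(-65,-65,4),(-65,65,4),(65,65,4),(65,-65,4),(35,0,40),(-35,0,40)])/1000
print(proj(w,world(COV,Lc)).round(0).tolist(),get_obs()['time_s'])
E
```

```text
[ 0.59588565 -0.01781191 -0.16638033] [[-1.9, -0.6], [1.0, 0.2], [-2.7, 1.3], [1.0, 1.1], [1.9, -0.4], [-0.6, -0.1], [0.1, -0.4]]
[[216.0, 128.0], [417.0, 128.0], [404.0, 309.0], [229.0, 309.0], [317.0, 293.0], [317.0, 184.0]] 4.1167
```

View pics/w2.png

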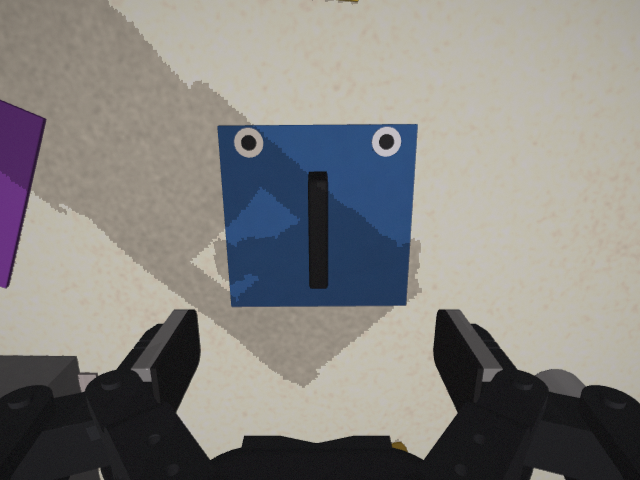

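The cover is under the gripper with corners at (218,125), (417,124), (406,305) and (232,306), and the handle vertical at column 318. It shows the same 3 px upward shift as the box, so it's a camera bias of about 2 mm common to both. Grasp and lift.

Run:
```python
from workcell import bot,hand,kinematics,get_obs,vision
from h import *
x,y,a=COV
x+= .0005
bot.servo_line([x,y,.033],None,.1)
hand.move_gripper(0.0,80)
o=get_obs();print(o['time_s'],o['gripper_width'],o['position'],o['wrist_force'])
bot.servo_line([x,y,.17],None,.15)
bot.dwell(.2)
o=get_obs();print(o['time_s'],o['gripper_width'],o['position'],o['wrist_force'],o['ft_torque'])
w=vision.read_camera('wrist');cv2.imwrite('pics/w3.png',w['frame'][:,:,::-1])
```

```text
6.1 0.010050938256730837 [0.41567493 0.29275116 0.03328355] [-1.43024943 -1.42946484  5.66908937]
7.3667 0.010295772064367997 [0.41521362 0.29242384 0.16915738] [ 0.08981683 -0.20184555 -2.49068689] [-0.05307444 -0.00262144 -0.0234353 ]
```

View pics/w3.png

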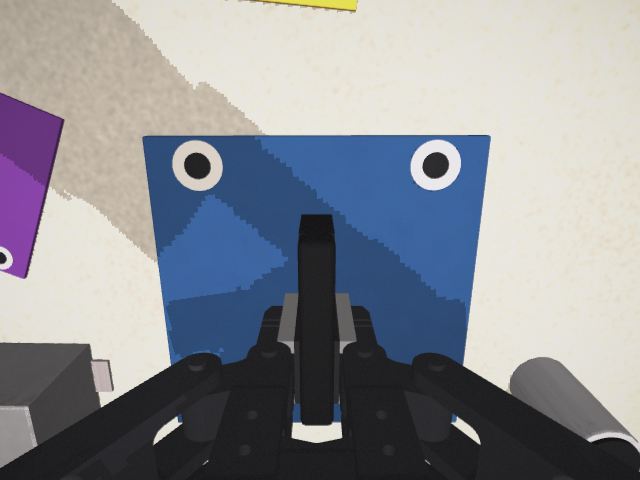

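The cover is held by the middle of the bar. The ring-side edge corners are at (143,136) and (490,135), and the plain edge is near row 422 at columns 178 and 457. I'll estimate its pose in the hand with PnP.

```bash
python3 - <<'E'
from workcell import get_obs,vision
from h import *
w=vision.read_camera('wrist')
L=np.array([(-65,-65,4),(-65,65,4),(65,65,4),(65,-65,4)])/1000
px=np.array([(143,136),(490,135.),(456,422),(179,422)])
ok,rv,tv=cv2.solvePnP(L,px,w['intrinsics'],None)
V=w['view'];R=V[:3,:3].T@cv2.Rodrigues(rv)[0];t=V[:3,:3].T@(tv.ravel()-V[:3,3])
o=get_obs();T=Rn.from_quat(o['orientation']).as_matrix()
print(t,o['position'],'zyx',Rn.from_matrix(R).as_euler('zyx'),'cover origin in tool',T.T@(t-o['position']), 'tool yaw',np.arctan2(T[1,0],T[0,0]), 'tool y',T[:,1])
E
grep -n image /dev/null; python3 -c "
import cv2;a=cv2.imread('pics/w3.png')
print(a[405:440,440:470:4,0].tolist()) " | head -c 10
```

```text
[0.41273638 0.29308767 0.13450374] [0.41537722 0.29253312 0.16943505] zyx [-0.14768322 -0.00628419  0.00317688] cover origin in tool [-0.00266918  0.03493313  0.00017266] tool yaw -0.15252144787082778 tool y [-8.26841527e-04 -6.19470363e-04 -9.99999466e-01]
[[46, 39,
```

The cover sits level in the hand, offset −2.5 mm in x, with its underside 33–35 mm below the TCP. Next I carry it nose-down over the opening and do a guarded descent onto the ledge just ahead of the lip.

```bash
cat >> h.py <<'E'
BOX=(.5959,-.0178,-.1664); OFF=np.array([.0025,0,.0335])
def tcp(ex,ez,pitch,ey=0.,dz=0.):
    "TCP pose for the tuck edge at (ex,ey) in lap frame, ez above the ledge"
    Rb=Rn.from_euler('z',BOX[2]); R=Rb*Rn.from_euler('y',pitch)
    e=np.array([BOX[0],BOX[1],.075+dz])+Rb.apply([ex,ey,ez])
    return e+R.apply(OFF-[.065,0,0]), ori(BOX[2],pitch)
E
python3 - <<'E'
from workcell import bot,hand,get_obs
from h import *
p,q=tcp(-.007,.07,.10)
bot.servo_line([.43,.27,.21],None,.2)
bot.reach(p,q)
bot.servo_line(tcp(-.007,.015,.10)[0],None,.08)
bot.dwell(.3)
f0=get_obs()['wrist_force'];print('f0',f0,get_obs()['time_s'])
ez=.015
while ez>-.006:
    ez-=.001; bot.servo_line(tcp(-.007,ez,.10)[0],None,.015); bot.dwell(.05)
    o=get_obs();df=o['wrist_force']-f0;print(round(ez,4),df.round(2),(o['position']-tcp(-.007,ez,.10)[0]).round(4))
    if df[2]>2.5:break
print(o['time_s'])
E
```

```text
f0 [-0.35353705 -0.0951358  -2.03803578] 10.1333
0.014 [ 0.37 -0.91 -0.68] [-0.0001  0.     -0.    ]
0.013 [-0.64 -0.03 -0.85] [ 0.  0. -0.]
0.012 [0.47 0.94 0.06] [-0.  0. -0.]
0.011 [0.87 0.11 0.8 ] [-0. -0. -0.]
0.01 [0.84 0.36 0.2 ] [-0.     -0.     -0.0001]
0.009 [ 0.17 -0.71 -0.72] [-0. -0. -0.]
0.008 [ 0.23 -0.62 -0.36] [-0. -0. -0.]
0.007 [-0.43  0.21 -0.23] [-0. -0. -0.]
0.006 [-0.02  0.2   0.4 ] [-0. -0. -0.]
0.005 [-0.22 -0.41 -1.16] [-0. -0. -0.]
0.004 [ 0.67  0.4  -0.18] [-0.  0. -0.]
0.003 [-0.95  0.42  0.13] [-0. -0. -0.]
0.002 [ 0.22  0.37 -0.61] [-0.  0. -0.]
0.001 [-0.07  0.45 -0.56] [-0. -0. -0.]
-0.0 [ 0.4   0.02 -0.94] [-0. -0. -0.]
-0.001 [-0.78 -0.12  3.8 ] [0.     0.     0.0002]
14.9333
```

It touched the ledge at −0.5 mm, as expected (the lip top would have been +15). Now insert 27 mm, about 1 mm above the ledge, watching the force.

Run:
```python
from workcell import bot,hand,get_obs,vision
from h import *
bot.servo_line(tcp(-.007,.001,.10)[0],None,.02); bot.dwell(.1)
f0=get_obs()['wrist_force'];ex=-.007
while ex<.0195:
    ex+=.003; bot.servo_line(tcp(ex,.001,.10)[0],None,.03); bot.dwell(.05)
    o=get_obs();df=o['wrist_force']-f0;print(round(ex,4),df.round(2))
    if np.abs(df).max()>5:print('stop');break
bot.dwell(.3)
d={n:vision.read_camera(n)['frame'][:,:,::-1] for n in('scene','side')}
cat=[cv2.resize(d['scene'][230:380,250:400],(400,400),interpolation=cv2.INTER_CUBIC),cv2.resize(d['side'][170:320,310:460],(400,400),interpolation=cv2.INTER_CUBIC)]
cv2.imwrite('pics/t1.png',np.hstack(cat));print(get_obs()['time_s'])
```

```text
-0.004 [-0.3   0.97  0.72]
-0.001 [ 0.4   1.27 -1.1 ]
0.002 [0.7  0.38 0.12]
0.005 [ 0.47  0.31 -1.02]
0.008 [-0.03  1.11  0.63]
0.011 [1.21 0.26 0.58]
0.014 [0.28 0.78 0.17]
0.017 [1.62 0.96 0.12]
0.02 [0.31 0.76 0.31]
18.3833
```

View pics/t1.png

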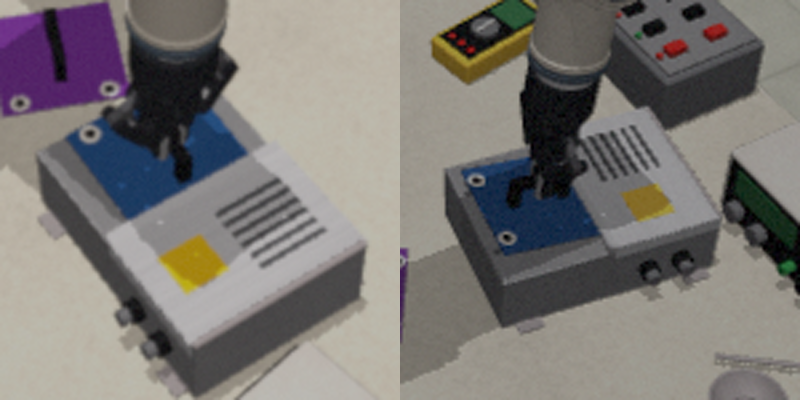

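The cover's plain edge has gone under the lip, with no contact force and the rear cover visibly shut. It looks centred in both views. Now rotate it flat about the tucked edge and press by force.

Run:
```python
from workcell import bot,hand,get_obs,vision
from h import *
f0=np.array([-.35,-.1,-2.04])
for k in range(1,6):
    P=tcp(.020,.001-.0015*k/5,.10*(1-k/5)); bot.servo_line(P[0],P[1],.02); bot.dwell(.1)
    o=get_obs();print(round(.1*(1-k/5),3),(o['wrist_force']-f0).round(2))
ez=-.0005
while ez>-.005:
    F=np.mean([(bot.dwell(.04),get_obs()['wrist_force']-f0)[1] for _ in range(3)],0);print(round(ez,4),F.round(2))
    if F[2]>20:break
    ez-=.0004; P=tcp(.020,ez,0); bot.servo_line(P[0],P[1],.01)
o=get_obs();print(o['time_s'],(o['position']-P[0]).round(4),o['gripper_width'],o['ft_torque'])
import pickle
D={n:vision.read_camera(n) for n in('wrist','scene','side')};pickle.dump(D,open('v2.pkl','wb'))
d={n:D[n]['frame'][:,:,::-1] for n in D}
cv2.imwrite('pics/t2.png',np.hstack([cv2.resize(d['side'][180:310,320:430],(440,520),interpolation=cv2.INTER_CUBIC),cv2.resize(d['wrist'][60:480,90:550],(360,329))[:, :] if 0 else cv2.copyMakeBorder(cv2.resize(d['wrist'][:, 130:510],(360,455)),0,65,0,0,0)]))
```

```text
0.08 [1.01 1.02 0.4 ]
0.06 [ 0.85  0.35 -0.84]
0.04 [ 0.69 -0.02  3.66]
0.02 [ 1.35 -0.17  5.8 ]
0.0 [-0.31  0.28  8.67]
-0.0005 [ 0.83 -0.52  8.4 ]
-0.0009 [-1.   -0.12 12.09]
-0.0013 [-2.55  0.23 16.3 ]
-0.0017 [-4.120e+00  2.000e-02  2.098e+01]
21.3833 [0.0003 0.     0.0015] 0.01020630922809233 [-0.05454685  0.73731599 -0.03826177]
```

View pics/t2.png

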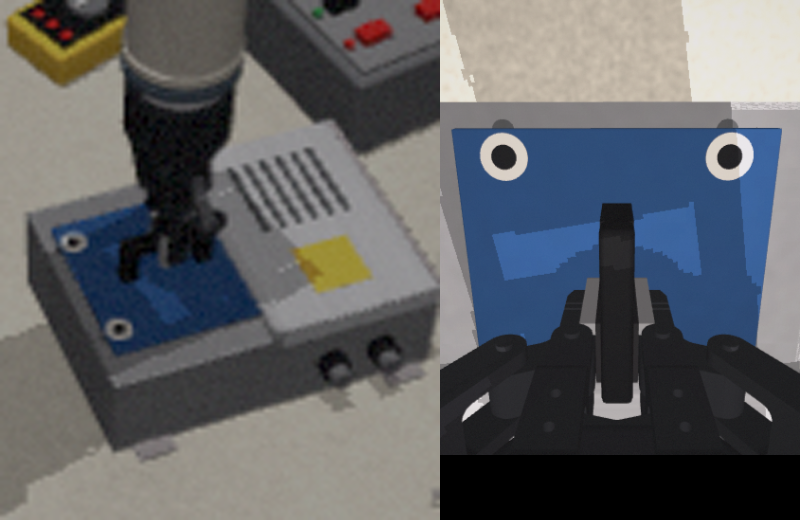

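It is pressed at 21 N with the cover lying flat on the seat and the rear cover shut. Wrist view: the ring-side corners are at full-frame (143,135) and (490,135), unchanged since the grasp, so nothing slipped in the hand. The box front edge is at about row 107. One last numeric check.

Run:
```python
from workcell import get_obs
from h import *
import pickle
D=pickle.load(open('v2.pkl','rb'));w=D['wrist']
def back(v,uv,z):
    R=v['view'][:3,:3];C=-R.T@v['view'][:3,3];d=R.T@np.linalg.solve(v['intrinsics'],[*uv,1]);p=C+d*(z-C[2])/d[2]
    return Rn.from_euler('z',-BOX[2]).apply(p-[BOX[0],BOX[1],.075])
for n,uv,z in(('coverA',(143,135),.079),('coverB',(490,135),.079),('boxfront',(316,107),.075)):print(n,back(w,uv,z).round(4))
s=D['side'];c=lambda x,y:(320+x/4-.4,180+y/4-.4)
for n,uv,z in(('sideA -y',c(110,355),.079),('sideB +y',c(55,227),.079),('box-y',c(112,388),.075),('box+y',c(27,215),.075)):print(n,back(s,uv,z).round(4))
o=get_obs();T=Rn.from_quat(o['orientation']).as_matrix()
print('tool y',T[:,1].round(4),'yaw err',np.arctan2(T[1,0],T[0,0])-BOX[2],o['wrist_force'],o['ft_torque'],o['time_s'])
```

```text
coverA [-0.1101 -0.0641  0.004 ]
coverB [-0.1102  0.0642  0.004 ]
boxfront [-1.2e-01 -1.0e-04 -0.0e+00]
sideA -y [-0.1125 -0.0644  0.004 ]
sideB +y [-0.1051  0.065   0.004 ]
box-y [-0.1209 -0.0896 -0.    ]
box+y [-0.1191  0.0874 -0.    ]
tool y [ 4.e-04  0.e+00 -1.e+00] yaw err -4.882791894311733e-06 [-4.83293181 -0.54850058 19.66156757] [-0.07549534  0.75201266 -0.00975155] 21.5333
```

```bash
python3 -c "
from workcell import hand_in
print(hand_in())"
```

```text
the job is handed in; nothing more can be done
None
```

I tucked the blue cover's plain edge about 20 mm under the rear cover's lip, laid it flat over the opening and pressed it down. The job was handed in at about 21.5 s with the gripper still holding the cover. The hand-in reports no verdict.

**Position:** the wrist camera put the cover's front edge at x −110 mm, so the tuck depth is about 20 mm. It showed the cover centred within 1 mm in y and square within about 0.001 rad. The tool was vertical to within 0.0004 rad, and the cover had not slipped in the hand.

**Pressing:** the hold force was about 20 N. The wrist moment (0.75 N m) suggests the cover is resting on the front flange, so the plunger should be level with the seat. I had no direct reading of the plunger.

**Rear cover:** no force showed during the tuck, and the lip looked shut in the pictures. I did not read its hinge angle.

**One disagreement:** in the side view, the cover's two front corners differed by about 7 mm in x, or about 0.06 rad. I put this down to reading pixels off the coarse crop, because the wrist view shows the cover's edge parallel to the box front.

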